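# Tare the letter scale for the wax-bead tin

## Task

Get the letter scale ready for weighing out sealing-wax beads: stand the empty steel tin upright in the scale's round pan and let it settle, then tare the scale by turning its black knob clockwise until the red zero line on the dial meets the red pointer. The scale is light and its knob stiff, so bear down on the knob while you turn it, enough that the scale neither twists nor slides on the table, but gently: pressing with more than about 25 N damages the scale. Let go of everything and leave the stamp, ink pad, tape roll and glass jar where they are.

Things in the scene. Friction and masses are not known exactly. Their poses are not given: they have to be found in the camera images.
- scale: Cream plastic letter scale, a loose unit of 0.40 kg on four small hard feet: oblong housing with round ends, 212 mm long (its y), 100 mm wide (its x), top deck 40 mm above the table. Origin: centre of its underside, on the table; z up. The pan's axis is 56 mm along +y, the dial's and knob's 56 mm along -y. Unless pressed down it spins on its feet with the knob.
- scale_feet: The scale's four feet, same origin and axes as the scale: discs of 14 mm diameter at x +-32, y +-80 mm, friction on the table about 0.3. They carry the scale's weight (about 4.5 N with the tin) plus what it is pressed with: about 15 N kept on the knob is enough to keep the scale from spinning; above 30 N in all it is damaged.
- scale_pan_end (a point): Point on the scale's housing at deck height, 40 mm up, at its rounded end by the pan (106 mm along the scale's +y). Axes as the scale.
- scale_dial_end (a point): Point on the scale's housing at deck height, 40 mm up, at its rounded end by the dial (106 mm along the scale's -y). Axes as the scale.
- dial (a joint): Angle of the scale's dial and knob, one rigid part, in rad: 0 has the zero line along the scale's -x (its front, the robot's side), and it grows as the knob turns clockwise seen from above; free from -0.6 to 1.8. A stiff friction of 0.33 N m holds it wherever it is left. The knob rides on a coarse screw: turned clockwise it sinks, by a millimetre or two over the whole setting.
- knob_grip (a point): Point on the dial's axis at the top face of the knob's skirt, about 53 mm above the table; turns with the dial: x along the zero line, z up. The knob is an upright black bar 42 mm long (x), 14 mm wide (y), rising 26 mm above this point from a rigid black skirt of 54 mm diameter that turns with it and on which fingertips can bear. White dial disc round it: 80 mm diameter, 6.5 mm lower.
- zero_mark (a point): Outer end of the red zero line on the white dial disc, 40 mm from the dial's axis, on the face; turns with the dial (x outward along the line). Black ticks follow it clockwise, one each 0.154 rad (10 g), longer ones each 50 g.
- pointer (a joint): Angle of the red pointer about the same axis as the dial, in rad: 0 along the scale's -x, growing clockwise seen from above, so the scale is tared when joint dial equals joint pointer. It is driven by the pan: 0.0154 rad per gram on the pan (about 0.5 to 1.1 rad for the tin), and follows within half a second.
- pointer_tip (a point): Inner tip of the small red pointer that runs round the edge of the dial in a black slot, 40 mm from the dial's axis, about at the height of the dial's face; x outward. Seen from above it meets point zero_mark when the scale is tared.
- pan (a joint): How far the pan has sunk, in m: 0 empty, 0.043 mm per gram (1.5 to 3 mm for the tin alone), stop at 15 mm; a spring of 229 N/m.
- pan_centre (a point): Centre of the pan's floor, on its top face, 59 mm above the table with the pan empty; moves with the pan. Steel pan of 74 mm diameter with a rim 3 mm high; the flat floor inside the rim is 69 mm across.
- tin: Empty open steel tin, a straight round cup 60 mm in outer diameter, 34 mm high, wall 2.8 mm, 35 to 70 g. Origin: centre of its underside, z up. It starts standing on the table left or right of the scale. (The taller table behind the bench begins about 0.63 m ahead of the robot, its top 0.32 m up.)
- stamp: Hand stamp standing on the table, with red turned handle and wooden block, 24 x 36 x 66 mm high; origin: centre of its underside. Bystander, left or right of the scale, whichever side the tin is not.
- ink_pad: Flat dark green ink pad, 65 x 96 x 14 mm, lying behind the scale; origin: centre of its underside. Bystander.
- washi_red: Red roll of paper tape lying flat behind the scale, 48 mm in diameter, 15 mm high; origin: centre of its underside. Bystander.
- jar: Glass jar of wax-seal sticks, about 94 mm in diameter and 147 mm high, far left; origin: centre of its underside. Bystander.

How it is judged (in metres and radians):
On the way, in this order (a step that is already met when the one before it is completed fails the run):
1. the tin stands upright in the pan, let go (horizontal distance between tin and pan_centre below 0.009 m and z of tin in the frame of pan_centre between -0.003 and 0.003 m and angle between tin's own z axis and vertical below 0.08 rad and contact force between the fingers and tin below 0.2 N), for 0.3 s.
2. with the tin in the pan, the zero line has been turned to the pointer (all of step 1 and horizontal distance between zero_mark and pointer_tip below 0.0025 m), for 0.2 s.
At the end, for the whole second after the job is handed in: The tin stands upright in the pan (centred within 9 mm, on the pan's floor, tilt under 0.08 rad), let go; the end of the dial's red zero line is within 2.5 mm of the pointer's tip, seen from above; scale and tin are at rest (all of step 2 and linear speed of scale below 0.005 m/s and linear speed of tin below 0.01 m/s); the robot touches nothing.
It fails at once if the scale slides or twists: one of its ends moves more than 10 mm from where it stood (distance of any of scale_pan_end, scale_dial_end from where it was at the start of the episode above 0.01 m).
It fails at once if the scale is pressed too hard: its feet carry more than 30 N (about 25 N of pressing) (contact force between scale_feet and anything else above 30 N).
It fails at once if a bystander (stamp, ink pad, red tape roll, jar) moves more than 20 mm (distance of any of stamp, ink_pad, washi_red, jar from where it was at the start of the episode above 0.02 m).
It also fails if it takes over 67 s, if anything falls off the work surface, if the arm or the gripper's body presses on something with over 40 N, if the wrist force passes 120 N, or if a joint passes its speed limit or range.

## Robot

A 6-joint arm with a two-finger parallel gripper is mounted at the origin on a cart in front of the work surface, level with it; the furniture and walls round the work are solid. World frame = base frame: x ahead of the robot, y to its left, z up, the work surface at z = 0. Lengths are in m, angles in degrees, forces in N, time in s.
With the tool pointing down it reaches from about 0.375 to 0.9 m from the base axis. Payload 3.1 kg.
Tool frame: the origin (TCP) lies at the very end of the fingers, on their centre line; the grasp point (between the pads) lies 19 mm behind it; z points along the fingers, y is the line along which they close (so a half turn about z gives the same grasp; the last joint's range is limited). The gripper opens to 87 mm and grips with 3 to 60 N. Pads are 19 mm wide; open, the fingers measure 117 mm over their backs; the gripper's body (75 mm by 190 mm) begins 51 mm behind the grasp point.
Start: joints at [-87.462, 30.224, 82.088, -0, 67.689, -10.227], TCP at [0.138, -0.61, 0.223] pointing down, gripper open.
Joint ranges: [-176.69, 176.69], [-43.24, 126.21], [12.49, 139.97], [-82, 262], [0, 151.66], [-163.58, 163.58]. Speed limits (degrees/s): [159.86, 159.86, 180, 180, 180, 180].

## Interface

Orientations are given as a 3x3 rotation matrix whose columns are the frame's x, y, z axes.
In Python, from rig import bot gives the robot as it stands.
- The arm moves only by the tool move_arm, never from a script. Its argument "increments" is a list of rows, each an object with "xyz": the shift along the tool's x, y, z in mm, a list of three; "roll": the turn about the tool's z in rad; "grip": the opening in per cent of the stroke, from 0 (shut) to 100 (fully open). A call has 1 to 5 rows; each row shifts and turns the commanded pose from where the row before left it, along the tool's axes as they then stand; what a row does not reach is not made up. A row lasts 1/12 s, in which the tool goes at most 41.7 mm and 7.16 degrees, less where a joint would pass 70% of its speed; a pose out of reach is approached as far as the arm can. A call is refused whole if a number of a shift passes 41.7 or a number of a turn 0.125, either way. A call with a gripper value outside its range is refused whole. The fingers move at their own pace and stop on an object; the grip force is fixed at half the most. Time passes only in rows, so rows that do not move let the fingers close. It gives the time, the measured TCP pose, the force, the opening and the grip force at its end, in the units of the state.
- bot.read_state(): the state, without advancing time (a new reading comes with each control period).
- bot.capture(name): name is "side" or "top" or "wrist"; returns (picture, depth): 420x560x3 uint8, red, green, blue; 420x560 float32, m along the optical axis (not along the pixel's ray), 0 where there is no reading.
- bot.camera_model(name): a dict with "intrinsics" (3x3 intrinsics, pixels), "rvec" (rotation vector, rad) and "tvec" (3), from world to camera coordinates, as OpenCV has them; the wrist camera has in their place "tool_from_camera" (4x4, takes a point from camera to tool coordinates, whose origin is the TCP and whose axes are the flange's). Camera axes: x right, y down, z forward; pixel columns grow to the right and rows downward; lengths in m; the calibration is good to about 2 mm. A picture is of the moment at which its call begins: read the wrist's pose just before it. camera_model takes no time and is no camera call.
- bot.hand_in(): hands the job in; it is judged then, once.
Trained networks look in the newest picture that a camera, given by its name, has taken for a name from the list of things; names that differ only in an ending like _2 or _b are one class to them, and where a whole thing is asked for, a point or a joint stands for the part that bears it (a point fixed in the world has none). Each returns a list of dicts, best first, with "conf" (0 to 1); they miss things now and then, are a little off and sometimes report something else, mostly with a low value. They report only what shows in the picture. A call takes as long as a camera call.
- bot.spot_in(label, camera): "at" ([x, y, z] in m, in the coordinates of the camera as it stood for that picture, good to about 4 mm: the middle of the surface that is visible of it).
- bot.trace(label, camera): "mask" (420x560 bool, what is visible of it).
The state is a dict: "time_s": time; "joint_positions": joint angles; "qvel": joint speeds; "tau": joint torques, N m; "position": TCP position; "tcp_rot": TCP orientation; "force": force on the tool from outside, world axes, zero at the start; "moment": the same for the moment, N m; "opening": opening from 0.0 (shut) to 1.0 (fully open); "grasp_force": force on a finger pad.
Only numpy, scipy, OpenCV 4.12 (cv2) and the standard library are available. Lean on these libraries where they do the work, as an engineer would, in place of code of your own. Each camera call takes 0.05 s, during which the arm holds its last target. There are 200 camera calls.

## Working session

There is one attempt and no reset: what is moved stays moved. The work goes in short steps, Python scripts to look and compute and a tool call to move; the robot and the scene stay as the last step left them, time stands still between calls to the robot, and variables do not carry over. Pictures are saved under pics/ and viewed, at most 10 in all, crops included, and the job is handed in when it is done.

Besides the shell and the picture viewer there is one more tool, called after "Request:" by a JSON object that holds its "api" and its "payload". move_arm: Moves the arm, as the interface text tells. Its arguments: {"type":"object","properties":{"increments":{"type":"array"}},"required":["increments"]}

```bash
mkdir -p pics; ls; cat > h.py <<'E'
import numpy as np, cv2
from rig import bot
def T(cam,st=None):
    m=bot.camera_model(cam)
    if 'rvec' in m:
        R=cv2.Rodrigues(np.array(m['rvec'],float))[0]; t=np.array(m['tvec'],float).ravel()
        M=np.eye(4); M[:3,:3]=R.T; M[:3,3]=-R.T@t
    else:
        st=st or bot.read_state(); W=np.eye(4); W[:3,:3]=np.array(st['tcp_rot']); W[:3,3]=st['position']
        M=W@np.array(m['tool_from_camera'])
    return M,np.array(m['intrinsics'])
def w(M,p): return M[:3,:3]@np.array(p)+M[:3,3]
def cloud(M,K,d):
    v,u=np.indices(d.shape); P=np.stack([(u-K[0,2])/K[0,0]*d,(v-K[1,2])/K[1,1]*d,d],-1)
    return P@M[:3,:3].T+M[:3,3]
def px(M,K,p):
    c=M[:3,:3].T@(np.array(p)-M[:3,3]); return (K@c/c[2])[:2]
def save(n,im): cv2.imwrite('pics/'+n,cv2.cvtColor(im,cv2.COLOR_RGB2BGR))
E
python3 - <<'E'
from h import *
st=bot.read_state(); print({k:np.round(v,3).tolist() for k,v in st.items()})
M,K=T('top'); im,d=bot.capture('top'); save('top0.png',im); np.savez('top0.npz',im=im,d=d)
print(M.round(3),K)
for l in ['scale','tin','pan_centre','knob_grip','zero_mark','pointer_tip','scale_pan_end','scale_dial_end','stamp','ink_pad','washi_red','jar']:
    print(l,[(round(r['conf'],2),w(M,r['at']).round(3)) for r in bot.spot_in(l,'top')[:2]])
E
```

```text
pics
{'time_s': 0.0, 'joint_positions': [-87.461, 30.28, 82.158, -0.002, 67.691, -10.227], 'qvel': [-0.045, -0.023, -0.088, -0.054, -0.051, -0.044], 'tau': [0.0, -44.004, -17.659, 0.063, 0.058, -0.0], 'position': [0.138, -0.609, 0.222], 'tcp_rot': [[0.975, 0.221, -0.0], [0.221, -0.975, 0.002], [0.0, -0.002, -1.0]], 'force': [-0.587, -0.086, 0.111], 'moment': [-0.007, -0.037, -0.003], 'grasp_force': 0.0, 'opening': 1.001}
[[ 0.03  -0.99   0.139  0.389]
 [-0.999 -0.033 -0.014  0.063]
 [ 0.019 -0.138 -0.99   1.065]
 [ 0.     0.     0.     1.   ]] [[419.86862357   0.         276.76657939]
 [  0.         419.86862357 208.80302784]
 [  0.           0.           1.        ]]
scale [(0.76, array([0.502, 0.025, 0.044])), (0.58, array([0.513, 0.084, 0.062]))]
tin [(0.71, array([ 0.52 , -0.307,  0.008]))]
pan_centre [(0.63, array([0.514, 0.081, 0.06 ])), (0.48, array([0.633, 0.113, 0.012]))]
knob_grip [(0.79, array([ 0.497, -0.03 ,  0.044]))]
zero_mark [(0.6, array([ 0.496, -0.028,  0.051]))]
pointer_tip [(0.48, array([ 0.523, -0.31 ,  0.005]))]
scale_pan_end [(0.95, array([0.495, 0.023, 0.043]))]
scale_dial_end [(0.91, array([0.499, 0.023, 0.041]))]
stamp [(0.74, array([0.501, 0.304, 0.011])), (0.64, array([0.619, 0.415, 0.106]))]
ink_pad [(0.71, array([ 0.614, -0.142,  0.015]))]
washi_red [(0.47, array([0.634, 0.113, 0.014]))]
jar [(0.86, array([0.62 , 0.416, 0.107])), (0.17, array([0.501, 0.028, 0.042]))]
```

View pics/top0.png

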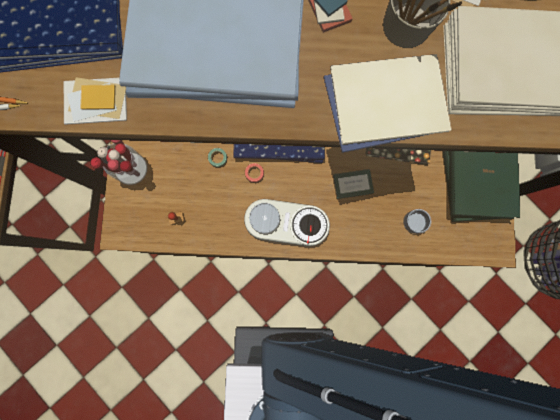

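The picture shows the scale at about (287,222), with the pan at (265,218) and the dial at (311,226). The tin is at (418,221) and the stamp at (176,217), which agrees with the networks. I'm moving over the tin next.

Request:
{"api": "move_arm", "payload": {"increments": [{"xyz": [29, -14, 0], "roll": 0, "grip": 100}, {"xyz": [29, -14, 0], "roll": 0, "grip": 100}, {"xyz": [29, -14, 0], "roll": 0, "grip": 100}, {"xyz": [29, -14, 0], "roll": 0, "grip": 100}, {"xyz": [29, -14, 0], "roll": 0, "grip": 100}]}}

```text
time_s: 1.07
position: [0.265, -0.5083, 0.2226]
tcp_rot: [[0.975, 0.22, 0.0], [0.22, -0.975, -0.0], [0.0, 0.0, -1.0]]
force: [1.0, -0.9, 0.0]
opening: 0.997
grasp_force: 0.0
```

Request:
{"api": "move_arm", "payload": {"increments": [{"xyz": [29, -14, 0], "roll": 0, "grip": 100}, {"xyz": [29, -14, 0], "roll": 0, "grip": 100}, {"xyz": [29, -14, 0], "roll": 0, "grip": 100}, {"xyz": [29, -14, 0], "roll": 0, "grip": 100}, {"xyz": [29, -14, 0], "roll": 0, "grip": 100}]}}

```text
time_s: 1.48
position: [0.3911, -0.4079, 0.2228]
tcp_rot: [[0.975, 0.221, 0.0], [0.221, -0.975, -0.0], [0.0, 0.0, -1.0]]
force: [0.3, 0.2, 0.1]
opening: 0.999
grasp_force: 0.0
```

Request:
{"api": "move_arm", "payload": {"increments": [{"xyz": [29, -14, 0], "roll": 0, "grip": 100}, {"xyz": [29, -14, 0], "roll": 0, "grip": 100}, {"xyz": [29, -14, 0], "roll": 0, "grip": 100}, {"xyz": [29, -14, 0], "roll": 0, "grip": 100}, {"xyz": [29, -14, 0], "roll": 0, "grip": 100}]}}

```text
time_s: 1.9
position: [0.5172, -0.3074, 0.2227]
tcp_rot: [[0.975, 0.221, 0.0], [0.221, -0.975, -0.0], [0.0, 0.0, -1.0]]
force: [-0.6, -0.5, 0.1]
opening: 0.999
grasp_force: 0.0
```

```bash
cat >> h.py <<'E'
def look(name,fn=None):
    st=bot.read_state(); M,K=T(name,st); im,d=bot.capture(name)
    if fn: save(fn,im)
    return st,M,K,im,d,cloud(M,K,d)
def circ(P):  # circle fit in xy
    A=np.c_[2*P[:,:2],np.ones(len(P))]; s=np.linalg.lstsq(A,(P[:,:2]**2).sum(1),rcond=None)[0]
    return s[:2],np.sqrt(s[2]+s[0]**2+s[1]**2)
E
python3 - <<'E'
from h import *
st,M,K,im,d,C=look('wrist','w1.png')
print(np.round(st['position'],4),np.round(st['tcp_rot'],3).tolist(),bot.camera_model('wrist')['tool_from_camera'])
s=bot.spot_in('tin','wrist'); print([(r['conf'],w(M,r['at']).round(4)) for r in s])
m=bot.trace('tin','wrist')[0]['mask']; P=C[m&(d>0)]
top=P[(P[:,2]>.028)&(P[:,2]<.04)]; print(len(P),len(top),circ(top),np.percentile(P[:,2],[2,50,98]))
print('minbox mid',(np.percentile(top,.5,axis=0)+np.percentile(top,99.5,axis=0))/2)
E
```

```text
[ 0.5172 -0.3074  0.2227] [[0.975, 0.221, 0.0], [0.221, -0.975, -0.0], [0.0, 0.0, -1.0]] [[ 5.05899448e-04 -9.66044971e-01 -2.58373485e-01  7.05498989e-02]
 [ 9.99999872e-01  4.95863809e-04  1.04006974e-04  1.01339745e-03]
 [ 2.76426464e-05 -2.58373504e-01  9.66045098e-01 -1.62308116e-01]
 [ 0.00000000e+00  0.00000000e+00  0.00000000e+00  1.00000000e+00]]
[(0.78, array([ 0.5149, -0.3083,  0.0031]))]
2359 492 (array([ 0.51557865, -0.307266  ]), np.float64(0.028005983153897015)) [0.00153588 0.0038238  0.03488689]
minbox mid [ 0.51533909 -0.30730488  0.03211171]
```

View pics/w1.png

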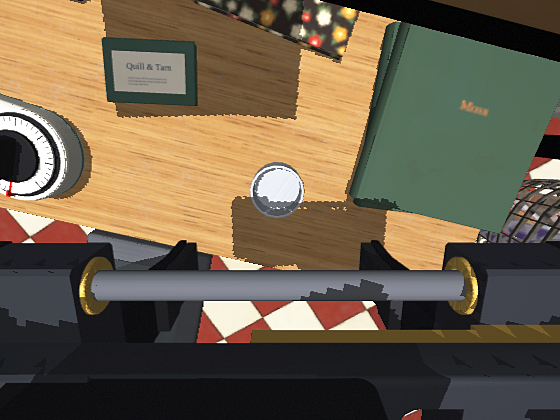

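In the wrist picture the tin is at (277,190), almost under the TCP. A green book lies near the right finger, so I'll check its height and fix the scale's pose from the clouds I have.

```bash
python3 - <<'E'
from h import *
st,M,K,im,d,C=look('wrist')
ok=(d>0)&(d<.7)
for y in (-.36,-.37,-.38,-.39,-.40,-.41,-.42):
    r=[]
    for x in (.44,.46,.48,.5,.52,.54,.56):
        s=ok&(abs(C[...,0]-x)<.01)&(abs(C[...,1]-y)<.005); r.append(C[s][:,2].max().round(3) if s.any() else None)
    print(y,r)
z=np.load('top0.npz'); M,K=T('top'); C=cloud(M,K,z['d'])
s=(abs(C[...,0]-.51)<.09)&(abs(C[...,1]-.025)<.14)&(z['d']>0)
dk=s&(C[...,2]>.033)&(C[...,2]<.048); P=C[dk]; r=cv2.minAreaRect((P[:,:2]*1000).astype(np.float32)); print('deck',r)
pn=s&(C[...,2]>.052)&(C[...,1]>.03); print('pan',circ(C[pn]),(C[pn].max(0)+C[pn].min(0))/2,np.median(C[pn][:,2]),pn.sum())
kb=s&(C[...,2]>.065)&(C[...,1]<.03); print('knob',C[kb].mean(0),C[kb].min(0),C[kb].max(0))
E
```

```text
-0.36 [np.float64(0.002), np.float64(0.002), np.float64(0.002), np.float64(0.302), np.float64(0.318), np.float64(0.335), np.float64(0.332)]
-0.37 [np.float64(0.002), np.float64(0.002), np.float64(0.002), np.float64(0.002), np.float64(0.317), np.float64(0.318), np.float64(0.32)]
-0.38 [np.float64(0.002), np.float64(0.002), np.float64(0.002), np.float64(0.003), np.float64(0.317), np.float64(0.318), np.float64(0.05)]
-0.39 [np.float64(0.002), np.float64(0.002), np.float64(0.002), np.float64(0.002), np.float64(0.002), np.float64(0.057), np.float64(0.057)]
-0.4 [np.float64(0.002), np.float64(0.002), np.float64(0.001), np.float64(0.002), np.float64(0.029), np.float64(0.058), np.float64(0.058)]
-0.41 [np.float64(0.002), np.float64(0.002), np.float64(0.002), np.float64(0.002), np.float64(0.029), np.float64(0.058), np.float64(0.058)]
-0.42 [np.float64(0.002), np.float64(0.002), np.float64(0.002), np.float64(0.002), np.float64(0.029), np.float64(0.057), np.float64(0.058)]
deck ((502.939208984375, 24.255126953125), (210.8102569580078, 100.10381317138672), 83.88253021240234)
pan (array([0.50898126, 0.07972027]), np.float64(0.026138690205030804)) [0.50951988 0.07918436 0.06149421] 0.06064943331009709 729
knob [ 0.49561733 -0.03091538  0.07961125] [ 0.47535051 -0.03993971  0.06544483] [ 0.51768294 -0.02349886  0.08498233]
```

The book's top is at 58 mm, and the gripper body stays above 80 mm, so it clears. The scale's yaw is about -6.5°. Descending to grasp the tin.

Request:
{"api": "move_arm", "payload": {"increments": [{"xyz": [-1.5, 0, 35], "roll": 0, "grip": 100}, {"xyz": [0, 0, 35], "roll": 0, "grip": 100}, {"xyz": [0, 0, 35], "roll": 0, "grip": 100}, {"xyz": [0, 0, 35], "roll": 0, "grip": 100}, {"xyz": [0, 0, 35], "roll": 0, "grip": 100}]}}

```text
time_s: 2.52
position: [0.5134, -0.3104, 0.0465]
tcp_rot: [[0.976, 0.219, 0.0], [0.219, -0.976, -0.001], [0.0, 0.001, -1.0]]
force: [-0.1, -0.3, 0.3]
opening: 1.002
grasp_force: 0.0
```

Request:
{"api": "move_arm", "payload": {"increments": [{"xyz": [0, 0, 25], "roll": 0, "grip": 100}, {"xyz": [0, 0, 12], "roll": 0, "grip": 100}, {"xyz": [0, 0, 0], "roll": 0, "grip": 60}, {"xyz": [0, 0, 0], "roll": 0, "grip": 40}, {"xyz": [0, 0, 0], "roll": 0, "grip": 30}]}}

```text
time_s: 2.93
position: [0.5153, -0.3104, 0.0122]
tcp_rot: [[0.975, 0.22, 0.002], [0.22, -0.975, -0.002], [0.002, 0.003, -1.0]]
force: [-0.3, -0.6, 0.5]
opening: 0.853
grasp_force: 0.0
```

Request:
{"api": "move_arm", "payload": {"increments": [{"xyz": [0, 0, 0], "roll": 0, "grip": 30}, {"xyz": [0, 0, 0], "roll": 0, "grip": 30}, {"xyz": [0, 0, 0], "roll": 0, "grip": 30}, {"xyz": [0, 0, 0], "roll": 0, "grip": 30}]}}

```text
time_s: 3.27
position: [0.5153, -0.3095, 0.0122]
tcp_rot: [[0.975, 0.221, 0.002], [0.221, -0.975, -0.002], [0.002, 0.002, -1.0]]
force: [-0.7, 0.2, 7.0]
opening: 0.662
grasp_force: 30.0
```

Request:
{"api": "move_arm", "payload": {"increments": [{"xyz": [0, 0, -15], "roll": 0, "grip": 30}, {"xyz": [0, 0, -35], "roll": 0, "grip": 30}, {"xyz": [0, 0, -40], "roll": 0, "grip": 30}, {"xyz": [0, 0, -40], "roll": 0, "grip": 30}, {"xyz": [0, 0, -35], "roll": 0, "grip": 30}]}}

```text
time_s: 3.68
position: [0.5147, -0.3089, 0.1782]
tcp_rot: [[0.975, 0.221, 0.001], [0.221, -0.975, -0.001], [0.001, 0.001, -1.0]]
force: [1.2, -1.0, 0.7]
opening: 0.67
grasp_force: 30.0
```

Request:
{"api": "move_arm", "payload": {"increments": [{"xyz": [2, -25.4, 0], "roll": 0, "grip": 30}, {"xyz": [2, -25.4, 0], "roll": 0, "grip": 30}, {"xyz": [2, -25.4, 0], "roll": 0, "grip": 30}, {"xyz": [2, -25.4, 0], "roll": 0, "grip": 30}, {"xyz": [2, -25.4, 0], "roll": 0, "grip": 30}]}}

```text
time_s: 4.1
position: [0.4958, -0.1816, 0.176]
tcp_rot: [[0.975, 0.221, 0.001], [0.221, -0.975, -0.0], [0.001, 0.0, -1.0]]
force: [0.2, 0.1, 1.0]
opening: 0.668
grasp_force: 30.0
```

Request:
{"api": "move_arm", "payload": {"increments": [{"xyz": [2, -25.4, 0], "roll": 0, "grip": 30}, {"xyz": [2, -25.4, 0], "roll": 0, "grip": 30}, {"xyz": [2, -25.4, 0], "roll": 0, "grip": 30}, {"xyz": [2, -25.4, 0], "roll": 0, "grip": 30}, {"xyz": [2, -25.4, 0], "roll": 0, "grip": 30}]}}

```text
time_s: 4.52
position: [0.4774, -0.0555, 0.1759]
tcp_rot: [[0.975, 0.221, 0.0], [0.221, -0.975, -0.0], [0.0, 0.0, -1.0]]
force: [0.6, 0.1, -0.5]
opening: 0.666
grasp_force: 30.0
```

Request:
{"api": "move_arm", "payload": {"increments": [{"xyz": [2, -25.4, 0], "roll": 0, "grip": 30}, {"xyz": [2, -25.4, 0], "roll": 0, "grip": 30}, {"xyz": [2, -25.4, 0], "roll": 0, "grip": 30}, {"xyz": [2, -25.4, 0], "roll": 0, "grip": 30}, {"xyz": [2, -25.4, 0], "roll": 0, "grip": 30}]}}

```text
time_s: 4.93
position: [0.4592, 0.0706, 0.1759]
tcp_rot: [[0.975, 0.221, 0.001], [0.221, -0.975, -0.0], [0.001, 0.0, -1.0]]
force: [-0.3, -0.8, -0.8]
opening: 0.665
grasp_force: 30.0
```

Request:
{"api": "move_arm", "payload": {"increments": [{"xyz": [0, 0, 0], "roll": 0, "grip": 30}, {"xyz": [0, 0, 0], "roll": 0, "grip": 30}]}}

```text
time_s: 5.1
position: [0.4591, 0.0704, 0.1759]
tcp_rot: [[0.975, 0.224, 0.0], [0.224, -0.975, -0.0], [0.0, 0.0, -1.0]]
force: [0.8, -0.0, -1.3]
opening: 0.666
grasp_force: 30.0
```

```bash
python3 - <<'E'
from h import *
st,M,K,im,d,C=look('wrist','w2.png')
R=np.array(st['tcp_rot']);p=np.array(st['position'])
print(p.round(4),px(M,K,[.509,.08,.062]))
s=(d>0)&(abs(C[...,0]-.509)<.05)&(abs(C[...,1]-.08)<.05)&(C[...,2]>.055)&(C[...,2]<.07); P=C[s]
print('pan',len(P),circ(P),P.min(0),P.max(0))
for l in ('pan_centre','tin','knob_grip','zero_mark','pointer_tip'):
    r=bot.spot_in(l,'wrist'); print(l,[(q['conf'],w(M,q['at']).round(4)) for q in r[:2]])
t=bot.trace('tin','wrist')
if t:
    P=C[t[0]['mask']&(d>0)]; Q=(P-p)@R; print('tin in tool',Q.min(0),Q.max(0),np.median(Q,0))
E
```

```text
[0.4591 0.0704 0.1759] [279.14485288 148.14332887]
pan 6066 (array([0.50746297, 0.07724125]), np.float64(0.02611553296237123)) [0.47073718 0.04060069 0.0567118 ] [0.5438907  0.11382195 0.06419914]
pan_centre [(0.92, array([0.5104, 0.0779, 0.058 ])), (0.4, array([ 0.4942, -0.0281,  0.0516]))]
tin [(0.84, array([0.4623, 0.0679, 0.1783])), (0.23, array([ 0.4938, -0.0302,  0.0507]))]
knob_grip [(0.79, array([ 0.4977, -0.0277,  0.0486]))]
zero_mark [(0.6, array([ 0.4992, -0.0292,  0.0441])), (0.6, array([0.5097, 0.2958, 0.0198]))]
pointer_tip []
tin in tool [-0.34690955 -0.05010746 -0.08479636] [0.03385632 0.03019282 0.43755301] [ 0.00156759  0.00139415 -0.00174728]
```

View pics/w2.png

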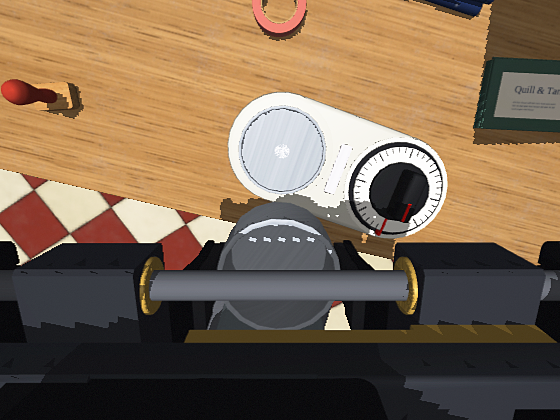

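The wrist picture shows the pan's centre at (283,150), the held tin at (278,265) and the dial at (400,190). The pan box is centred at (0.5075, 0.077). I'm moving over it and lowering.

Request:
{"api": "move_arm", "payload": {"increments": [{"xyz": [16, 1.5, 0], "roll": 0, "grip": 30}, {"xyz": [16, 1.5, 20], "roll": 0, "grip": 30}, {"xyz": [16, 1, 30], "roll": 0, "grip": 30}, {"xyz": [0, 0, 30], "roll": 0, "grip": 30}, {"xyz": [0, 0, 8], "roll": 0, "grip": 30}]}}

```text
time_s: 5.87
position: [0.5058, 0.0755, 0.0841]
tcp_rot: [[0.975, 0.22, -0.006], [0.22, -0.975, 0.0], [-0.006, -0.002, -1.0]]
force: [-1.2, -0.1, 0.1]
opening: 0.663
grasp_force: 30.0
```

Request:
{"api": "move_arm", "payload": {"increments": [{"xyz": [0, 0, 0], "roll": 0, "grip": 30}, {"xyz": [0, 0, 0], "roll": 0, "grip": 30}, {"xyz": [0, 0, 0], "roll": 0, "grip": 30}]}}

```text
time_s: 6.12
position: [0.5078, 0.0758, 0.0888]
tcp_rot: [[0.975, 0.221, 0.002], [0.221, -0.975, -0.0], [0.002, 0.001, -1.0]]
force: [-0.2, 0.1, -0.2]
opening: 0.664
grasp_force: 30.0
```

```bash
python3 - <<'E'
from h import *
st,M,K,im,d,C=look('side'); 
print(np.round(st['position'],4))
c=px(M,K,[.5075,.077,.07]); u,v=int(c[0]),int(c[1]); print(u,v)
a=cv2.resize(im[max(0,v-60):v+60,max(0,u-80):u+80],None,fx=5,fy=5); save('s3.png',a)
st,M,K,im,d,C=look('wrist'); R=np.array(st['tcp_rot']);p=np.array(st['position'])
t=bot.trace('tin','wrist')[0]['mask']&(d>0); Q=(C[t]-p)@R; Q=Q[(Q[:,2]>-.03)&(Q[:,2]<-.012)]
print('tin rim tool',np.percentile(Q,[1,99],axis=0).round(4).tolist(),circ(Q))
s=(d>0)&(abs(C[...,0]-.509)<.05)&(abs(C[...,1]-.08)<.05)&(C[...,2]>.055)&(C[...,2]<.066); P=C[s]
print(len(P),P.min(0),P.max(0))
E
```

```text
[0.5078 0.0758 0.0888]
286 231
tin rim tool [[-0.0277, -0.026, -0.023], [0.0293, 0.0288, -0.0123]] (array([0.00075171, 0.00114283]), np.float64(0.027941455385002374))
2483 [0.49866988 0.0415626  0.05597115] [0.54409334 0.11416566 0.06456792]
```

View pics/s3.png

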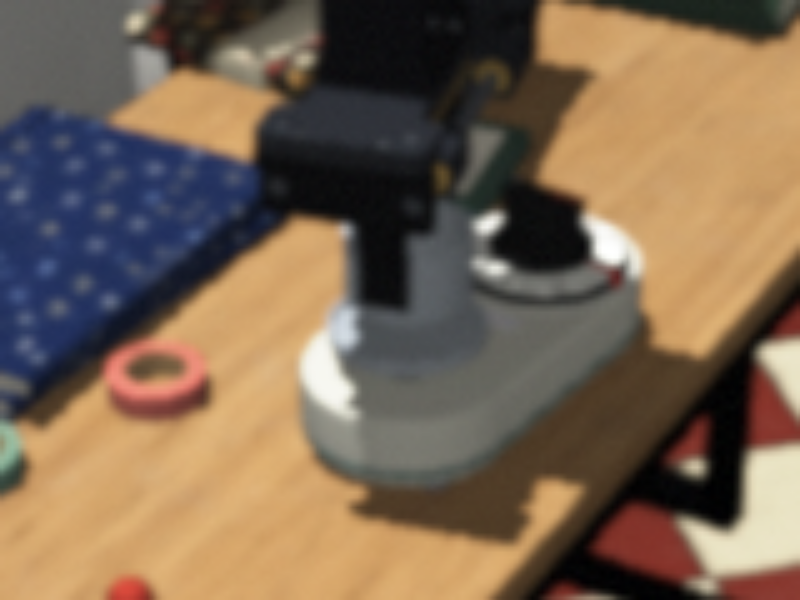

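The side picture shows the tin hanging just above the pan, with clear room around it. I'm correcting by 2.5 mm and lowering.

Request:
{"api": "move_arm", "payload": {"increments": [{"xyz": [-0.5, -2.5, 0], "roll": 0, "grip": 30}, {"xyz": [0, 0, 5], "roll": 0, "grip": 30}, {"xyz": [0, 0, 5], "roll": 0, "grip": 30}, {"xyz": [0, 0, 5], "roll": 0, "grip": 30}, {"xyz": [0, 0, 2], "roll": 0, "grip": 30}]}}

```text
time_s: 6.68
position: [0.5058, 0.0784, 0.0697]
tcp_rot: [[0.975, 0.221, -0.001], [0.221, -0.975, 0.0], [-0.001, -0.0, -1.0]]
force: [-0.8, 1.3, 0.7]
opening: 0.663
grasp_force: 30.0
```

Request:
{"api": "move_arm", "payload": {"increments": [{"xyz": [0, 0, 1], "roll": 0, "grip": 30}, {"xyz": [0, 0, 0], "roll": 0, "grip": 30}, {"xyz": [0, 0, 0], "roll": 0, "grip": 30}]}}

```text
time_s: 6.93
position: [0.506, 0.0783, 0.0693]
tcp_rot: [[0.975, 0.221, -0.001], [0.221, -0.975, 0.0], [-0.001, -0.0, -1.0]]
force: [-1.0, 0.4, 0.1]
opening: 0.666
grasp_force: 30.0
```

Request:
{"api": "move_arm", "payload": {"increments": [{"xyz": [0, 0, 0], "roll": 0, "grip": 75}, {"xyz": [0, 0, 0], "roll": 0, "grip": 85}, {"xyz": [0, 0, 0], "roll": 0, "grip": 95}, {"xyz": [0, 0, 0], "roll": 0, "grip": 95}, {"xyz": [0, 0, 0], "roll": 0, "grip": 95}]}}

```text
time_s: 7.35
position: [0.5063, 0.0783, 0.0697]
tcp_rot: [[0.975, 0.221, 0.0], [0.221, -0.975, -0.0], [0.0, 0.0, -1.0]]
force: [0.4, 0.3, 0.3]
opening: 0.921
grasp_force: 0.0
```

Request:
{"api": "move_arm", "payload": {"increments": [{"xyz": [0, 0, -10], "roll": 0, "grip": 95}, {"xyz": [0, 0, -30], "roll": 0, "grip": 95}, {"xyz": [0, 0, -35], "roll": 0, "grip": 95}, {"xyz": [-20, 10, -30], "roll": 0, "grip": 95}, {"xyz": [-20, 10, 0], "roll": 0, "grip": 95}]}}

```text
time_s: 7.77
position: [0.4762, 0.0496, 0.1803]
tcp_rot: [[0.975, 0.223, 0.014], [0.223, -0.975, -0.002], [0.013, 0.005, -1.0]]
force: [0.9, -0.6, -1.4]
opening: 0.948
grasp_force: 0.0
```

Request:
{"api": "move_arm", "payload": {"increments": [{"xyz": [-10, 20, 0], "roll": 0, "grip": 95}, {"xyz": [0, 20, 0], "roll": 0, "grip": 95}, {"xyz": [0, 0, 0], "roll": 0, "grip": 95}, {"xyz": [0, 0, 0], "roll": 0, "grip": 95}, {"xyz": [0, 0, 0], "roll": 0, "grip": 95}]}}

```text
time_s: 8.18
position: [0.4706, 0.0091, 0.1749]
tcp_rot: [[0.975, 0.221, 0.0], [0.221, -0.975, 0.0], [0.0, -0.0, -1.0]]
force: [0.8, 0.3, -0.1]
opening: 0.95
grasp_force: 0.0
```

```bash
cat > meas.py <<'E'
from h import *
import sys
st,M,K,im,d,C=look('wrist')
p=np.array(st['position']); print('tcp',p.round(4),np.round(st['tcp_rot'],3).tolist()[0])
s=(d>0)&(abs(C[...,0]-.505)<.12)&(abs(C[...,1]-.03)<.16)
tr=s&(C[...,2]>.08)&(C[...,2]<.1)&(C[...,1]>.03); P=C[tr]; print('tin rim',len(P),(np.percentile(P,1,axis=0)+np.percentile(P,99,axis=0))/2,circ(P),np.median(P[:,2]))
pn=s&(C[...,2]>.052)&(C[...,2]<.068)&(C[...,1]>.03); P=C[pn]; print('pan',len(P),P.min(0),P.max(0))
kb=s&(C[...,2]>.068)&(C[...,1]<.02); P=C[kb]; r=cv2.minAreaRect((P[:,:2]*1000).astype(np.float32)); print('knob bar',P.mean(0),P[:,2].max(),r)
sk=s&(C[...,2]>.049)&(C[...,2]<.058)&(C[...,1]<.02); P=C[sk]; print('skirt',(P.min(0)+P.max(0))/2,P.max(0)-P.min(0),cv2.minEnclosingCircle((P[:,:2]*1000).astype(np.float32)))
hsv=cv2.cvtColor(im,cv2.COLOR_RGB2HSV); red=((hsv[...,0]<8)|(hsv[...,0]>172))&(hsv[...,1]>140)&(hsv[...,2]>60)
c=np.array([.4965,-.0313]); reg=s&(np.hypot(C[...,0]-c[0],C[...,1]-c[1])<.055)&(C[...,2]>.03)&red
n,l,stt,cen=cv2.connectedComponentsWithStats(reg.astype(np.uint8))
for i in range(1,n):
    if stt[i,4]>3:
        q=C[l==i]; m=q.mean(0); rr=np.hypot(q[:,0]-c[0],q[:,1]-c[1]); print('red',stt[i,4],cen[i].round(1),m.round(4),'r',rr.min().round(4),rr.max().round(4),'ang cw from -x',np.degrees(np.arctan2(m[1]-c[1],-(m[0]-c[0]))).round(1))
u,v=px(M,K,[c[0],c[1],.05]); u,v=int(u),int(v); v0=max(0,min(v-60,300)); u0=max(0,min(u-80,400))
save(sys.argv[1],cv2.resize(im[v0:v0+120,u0:u0+160],None,fx=5,fy=5,interpolation=cv2.INTER_CUBIC)); print('crop',u0,v0)
E
python3 meas.py w4.png
```

```text
tcp [0.4706 0.0091 0.1749] [0.975, 0.221, 0.0]
tin rim 1416 [0.5063242  0.07665307 0.08647084] (array([0.50645987, 0.0764719 ]), np.float64(0.027889722253561525)) 0.09067736536653002
pan 4518 [0.47109587 0.04030922 0.05480543] [0.54383113 0.110944   0.06799938]
knob bar [ 0.50210108 -0.01787034  0.26908616] 0.29714876920538325 ((485.68756103515625, -27.14745330810547), (64.58646392822266, 89.33094787597656), 11.937541007995605)
skirt [ 0.49412496 -0.03304785  0.05350923] [0.06171119 0.05565706 0.0089717 ] ((491.5677185058594, -31.151445388793945), 38.147178649902344)
red 68 [330.5 209.2] [ 0.4831 -0.0328  0.0801] r 0.0057 0.0217 ang cw from -x -6.6
red 28 [291.1 212.8] [ 0.4647 -0.0054  0.0475] r 0.0371 0.0437 ang cw from -x 39.1
red 28 [317.1 221.6] [ 0.4617 -0.0311  0.0472] r 0.0293 0.041 ang cw from -x 0.3
crop 247 126
```

View pics/w4.png

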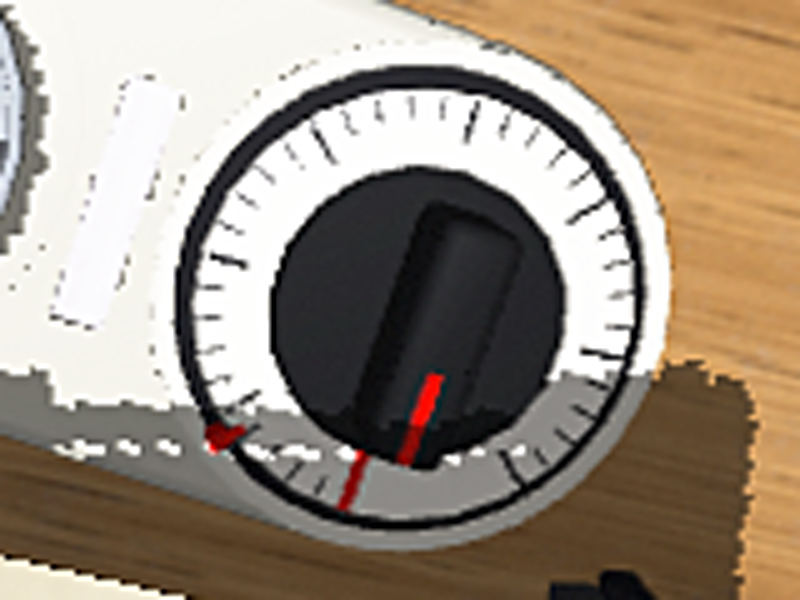

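The crop shows the dial slot centred at about (412,297), the zero line's end at (343,508) and the red pointer at (225,436). The tin stands in the pan. Next I work out the angles and the grip pose.

```bash
cat >> h.py <<'E'
def ray(M,K,uv,z):
    r=M[:3,:3]@np.linalg.solve(K,[*uv,1]); return M[:3,3]+r*(z-M[2,3])/r[2]
E
python3 - <<'E'
from h import *
st=bot.read_state(); M,K=T('wrist',st)
f=lambda a,b,z:ray(M,K,(247+a/5-.4,126+b/5-.4),z)
c=[f(180,297,.0465),f(645,297,.0465),f(412,68,.0465),f(412,525,.0465)]
print([x.round(4) for x in c]); cc=np.array([(c[0]+c[1])/2,(c[2]+c[3])/2]).mean(0); print('axis',cc.round(4))
C2,r=circ(np.array(c)); print(C2,r)
k=[f(x,y,.053) for x,y in ((272,312),(565,312),(425,167),(425,468))]; print('skirt',circ(np.array(k)))
pan=np.array([.5075,.0772]); 
for n,C in (('slot',C2),('skirt',circ(np.array(k))[0])):
    for nm,q in (('zero',f(343,508,.0465)),('pt',f(228,434,.0465))):
        v=q[:2]-C; print(n,nm,q.round(4),np.hypot(*v).round(4),np.degrees(np.arctan2(v[1],-v[0])).round(2))
    d=pan-C; print('pan dist',np.hypot(*d),'yaw',np.degrees(np.arctan2(-d[0],d[1])))
b=[f(437,378,.079),f(408,462,.079)]; v=b[1]-b[0]; print('bar line ang',np.degrees(np.arctan2(v[1],-v[0])))
Rt=np.array(st['tcp_rot']); print('tool y ang', np.degrees(np.arctan2(Rt[1,1],-Rt[0,1])), 'x',np.degrees(np.arctan2(Rt[1,0],-Rt[0,0])))
E
```

```text
[array([0.4879, 0.0083, 0.0465]), array([ 0.5066, -0.0738,  0.0465]), array([ 0.5365, -0.022 ,  0.0465]), array([ 0.4553, -0.044 ,  0.0465])]
axis [ 0.4966 -0.0329  0.0465]
[ 0.49586774 -0.03304314] 0.04209093552283807
skirt (array([ 0.49416702, -0.03361127]), np.float64(0.02667050271197873))
slot zero [ 0.4556 -0.0305  0.0465] 0.0403 3.63
slot pt [ 0.4648 -0.0061  0.0465] 0.0411 40.95
pan dist 0.11085512538961484 yaw -6.023254609780359
skirt zero [ 0.4556 -0.0305  0.0465] 0.0387 4.63
skirt pt [ 0.4648 -0.0061  0.0465] 0.0402 43.16
pan dist 0.11161050959674046 yaw -6.860931410406037
bar line ang 3.4519148575062086
tool y ang -102.78105844286918 x 167.21893396646817
```

Request:
{"api": "move_arm", "payload": {"increments": [{"xyz": [7.5, 23.4, 0], "roll": 0, "grip": 60}, {"xyz": [7.4, 23.3, 0], "roll": 0, "grip": 60}, {"xyz": [0, 0, 10], "roll": 0.1, "grip": 60}, {"xyz": [0, 0, 20], "roll": 0.1, "grip": 60}, {"xyz": [0, 0, 20], "roll": 0.09, "grip": 60}]}}

```text
time_s: 8.65
position: [0.4965, -0.0331, 0.1244]
tcp_rot: [[0.997, -0.071, 0.002], [-0.071, -0.997, -0.0], [0.002, 0.0, -1.0]]
force: [-1.6, 0.2, -1.4]
opening: 0.666
grasp_force: 0.0
```

Request:
{"api": "move_arm", "payload": {"increments": [{"xyz": [0, 0, 10], "roll": 0, "grip": 60}, {"xyz": [0, 0, 0], "roll": 0, "grip": 60}, {"xyz": [0, 0, 0], "roll": 0, "grip": 60}, {"xyz": [0, 0, 0], "roll": 0, "grip": 60}]}}

```text
time_s: 8.98
position: [0.4961, -0.033, 0.115]
tcp_rot: [[0.998, -0.066, 0.001], [-0.066, -0.998, -0.0], [0.001, 0.0, -1.0]]
force: [0.1, -0.3, 1.0]
opening: 0.604
grasp_force: 0.0
```

```bash
python3 - <<'E'
from h import *
st,M,K,im,d,C=look('wrist'); print(np.round(st['position'],4),np.round(st['joint_positions'],1),np.round(st['tcp_rot'],3)[0],np.round(st['force'],2))
R=np.array(st['tcp_rot']);p=np.array(st['position']);Q=(C-p)@R
u,v=px(M,K,[.4955,-.0332,.079]); print('axis top px',u,v, px(M,K,[.4955,-.0332,.053]))
s=(d>0)&(abs(Q[...,0])<.03)&(abs(Q[...,1])<.018)&(C[...,2]>.074)&(C[...,2]<.084); P=Q[s]; print('bar in tool',len(P),np.percentile(P,[1,99],axis=0).round(4).tolist(),cv2.minAreaRect((P[:,:2]*1000).astype(np.float32)))
u,v=int(u),int(v); u0=max(0,min(u-133,294)); v0=max(0,min(v-100,220))
save('w5.png',cv2.resize(im[v0:v0+200,u0:u0+266],None,fx=3,fy=3)); print(u0,v0)
E
```

```text
[ 0.4961 -0.033   0.115 ] [-16.7  30.2 106.    0.   43.7  77.1] [ 0.998 -0.066  0.001] [ 0.15 -0.29  1.  ]
axis top px 277.0988805266816 238.0665745274312 [277.22003405 225.86708226]
bar in tool 1311 [[-0.0207, -0.0058, 0.0338], [0.0197, 0.0079, 0.0395]] ((-0.6634044647216797, 1.15928316116333), (41.531768798828125, 13.84000301361084), 0.3838571012020111)
144 138
```

View pics/w5.png

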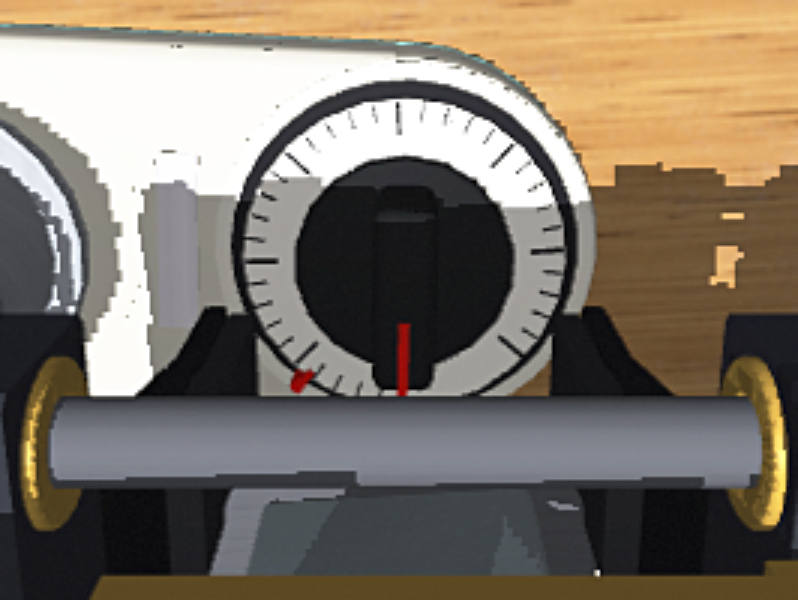

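The crop shows the bar centred between the fingers and aligned to 0.4°, with the pointer at (302,380) about 0.66 rad clockwise of the zero line. I'm descending to just above the skirt and closing.

Request:
{"api": "move_arm", "payload": {"increments": [{"xyz": [0, 0, 20], "roll": 0, "grip": 60}, {"xyz": [0, 0, 20], "roll": 0, "grip": 60}, {"xyz": [0, 0, 12], "roll": 0, "grip": 50}, {"xyz": [0, 0, 6], "roll": 0, "grip": 40}, {"xyz": [0, 0, 0], "roll": 0, "grip": 35}]}}

```text
time_s: 9.45
position: [0.4954, -0.0333, 0.0562]
tcp_rot: [[0.998, -0.067, -0.001], [-0.067, -0.998, 0.0], [-0.001, -0.0, -1.0]]
force: [0.3, 0.4, 0.3]
opening: 0.455
grasp_force: 0.0
```

Request:
{"api": "move_arm", "payload": {"increments": [{"xyz": [0, 0, 0], "roll": 0, "grip": 30}, {"xyz": [0, 0, 0], "roll": 0, "grip": 25}, {"xyz": [0, 0, 0], "roll": 0, "grip": 20}, {"xyz": [0, 0, 0], "roll": 0, "grip": 15}, {"xyz": [0, 0, 0], "roll": 0, "grip": 10}]}}

```text
time_s: 9.87
position: [0.496, -0.0335, 0.0572]
tcp_rot: [[0.998, -0.068, 0.001], [-0.068, -0.998, -0.0], [0.001, 0.0, -1.0]]
force: [0.2, -0.2, 1.8]
opening: 0.154
grasp_force: 30.0
```

Request:
{"api": "move_arm", "payload": {"increments": [{"xyz": [0, 0, 0], "roll": 0, "grip": 0}, {"xyz": [0, 0, 0], "roll": 0, "grip": 0}, {"xyz": [0, 0, 0], "roll": 0, "grip": 0}]}}

```text
time_s: 10.12
position: [0.4961, -0.0335, 0.0571]
tcp_rot: [[0.998, -0.068, 0.001], [-0.068, -0.998, -0.0], [0.001, 0.0, -1.0]]
force: [-0.4, 0.8, 5.8]
opening: 0.157
grasp_force: 30.0
```

Request:
{"api": "move_arm", "payload": {"increments": [{"xyz": [0, 0, 0.5], "roll": 0, "grip": 0}, {"xyz": [0, 0, 0], "roll": 0, "grip": 0}, {"xyz": [0, 0, 0], "roll": 0, "grip": 0}]}}

```text
time_s: 10.37
position: [0.4961, -0.0335, 0.057]
tcp_rot: [[0.998, -0.068, 0.001], [-0.068, -0.998, -0.0], [0.001, 0.0, -1.0]]
force: [-0.5, -0.6, 9.6]
opening: 0.16
grasp_force: 30.0
```

```bash
python3 - <<'E'
from h import *
st=bot.read_state(); print(np.round(st['force'],2),np.round(st['position'],5),np.round(st['moment'],3))
E
```

```text
[-0.51 -0.6   9.63] [ 0.49607 -0.03354  0.05695] [ 0.242  0.155 -0.143]
```

Request:
{"api": "move_arm", "payload": {"increments": [{"xyz": [0, 0, 0.5], "roll": 0, "grip": 0}, {"xyz": [0, 0, 0], "roll": 0, "grip": 0}, {"xyz": [0, 0, 0], "roll": 0, "grip": 0}]}}

```text
time_s: 10.62
position: [0.4961, -0.0335, 0.0568]
tcp_rot: [[0.998, -0.068, 0.002], [-0.068, -0.998, -0.0], [0.002, 0.0, -1.0]]
force: [-0.4, 0.6, 13.3]
opening: 0.158
grasp_force: 30.0
```

Request:
{"api": "move_arm", "payload": {"increments": [{"xyz": [0, 0, 0.3], "roll": 0, "grip": 0}, {"xyz": [0, 0, 0], "roll": 0, "grip": 0}, {"xyz": [0, 0, 0], "roll": 0, "grip": 0}]}}

```text
time_s: 10.87
position: [0.4961, -0.0336, 0.0568]
tcp_rot: [[0.998, -0.068, 0.002], [-0.068, -0.998, -0.0], [0.002, 0.0, -1.0]]
force: [-1.2, 1.7, 15.2]
opening: 0.159
grasp_force: 30.0
```

Request:
{"api": "move_arm", "payload": {"increments": [{"xyz": [0, 0, 0], "roll": 0, "grip": 0}]}}

```text
time_s: 10.95
position: [0.4961, -0.0335, 0.0568]
tcp_rot: [[0.998, -0.067, 0.002], [-0.067, -0.998, -0.0], [0.002, 0.0, -1.0]]
force: [-1.4, 1.0, 15.4]
opening: 0.155
grasp_force: 30.0
```

Request:
{"api": "move_arm", "payload": {"increments": [{"xyz": [0, 0, 0.3], "roll": 0, "grip": 0}, {"xyz": [0, 0, 0], "roll": 0, "grip": 0}, {"xyz": [0, 0, 0], "roll": 0.02, "grip": 0}, {"xyz": [0, 0, 0], "roll": 0.02, "grip": 0}, {"xyz": [0, 0, 0], "roll": 0.02, "grip": 0}]}}

```text
time_s: 11.37
position: [0.4961, -0.0336, 0.0567]
tcp_rot: [[0.992, -0.125, 0.002], [-0.125, -0.992, -0.001], [0.002, 0.001, -1.0]]
force: [-1.0, 1.0, 15.9]
opening: 0.158
grasp_force: 30.0
```

Request:
{"api": "move_arm", "payload": {"increments": [{"xyz": [0, 0, 0], "roll": 0.02, "grip": 0}, {"xyz": [0, 0, 0], "roll": 0.02, "grip": 0}, {"xyz": [0, 0, 0], "roll": 0, "grip": 0}]}}

```text
time_s: 11.62
position: [0.4961, -0.0337, 0.0566]
tcp_rot: [[0.986, -0.165, 0.002], [-0.165, -0.986, -0.001], [0.002, 0.001, -1.0]]
force: [-2.7, 0.6, 15.9]
opening: 0.158
grasp_force: 30.0
```

```bash
cat > chk.py <<'E'
from h import *
st,M,K,im,d,C=look('wrist'); print('F',np.round(st['force'],2),'mom',np.round(st['moment'],2),'yaw',np.degrees(np.arctan2(st['tcp_rot'][1][0],st['tcp_rot'][0][0])).round(2))
tr=(d>0)&(C[...,2]>.08)&(C[...,2]<.1)&(abs(C[...,0]-.506)<.04)&(abs(C[...,1]-.077)<.04); P=C[tr]; print('tin',len(P),circ(P)[0].round(4) if len(P)>50 else '')
st,M,K,im,d,C=look('top')
tr=(d>0)&(C[...,2]>.034)&(C[...,2]<.046)&(abs(C[...,0]-.506)<.09)&(abs(C[...,1]-.025)<.13); print('deck',cv2.minAreaRect((C[tr][:,:2]*1000).astype(np.float32)))
pn=(d>0)&(C[...,2]>.07)&(C[...,2]<.1)&(abs(C[...,0]-.506)<.04)&(abs(C[...,1]-.077)<.04); print('tin top',pn.sum(),circ(C[pn])[0].round(4))
E
python3 chk.py
```

```text
F [-2.68  0.59 15.92] mom [0.22 0.38 0.24] yaw -9.48
tin 1936 [0.5065 0.0753]
deck ((509.7423400878906, 53.57845687866211), (107.22881317138672, 22.981571197509766), 20.66535186767578)
tin top 0 [0. 0.]
```

The tin hasn't moved sideways, so the dial turns while the scale holds. Continuing with a light downward feed.

Request:
{"api": "move_arm", "payload": {"increments": [{"xyz": [0, 0, 0.2], "roll": 0.025, "grip": 0}, {"xyz": [0, 0, 0.1], "roll": 0.025, "grip": 0}, {"xyz": [0, 0, 0.1], "roll": 0.025, "grip": 0}, {"xyz": [0, 0, 0], "roll": 0.025, "grip": 0}]}}

```text
time_s: 12.05
position: [0.4961, -0.0338, 0.0564]
tcp_rot: [[0.965, -0.263, 0.002], [-0.263, -0.965, -0.001], [0.002, 0.001, -1.0]]
force: [-2.2, -0.1, 17.4]
opening: 0.159
grasp_force: 30.0
```

Request:
{"api": "move_arm", "payload": {"increments": [{"xyz": [0, 0, 0.1], "roll": 0.025, "grip": 0}, {"xyz": [0, 0, 0], "roll": 0.025, "grip": 0}, {"xyz": [0, 0, 0.1], "roll": 0.025, "grip": 0}, {"xyz": [0, 0, 0], "roll": 0.025, "grip": 0}]}}

```text
time_s: 12.38
position: [0.496, -0.034, 0.0563]
tcp_rot: [[0.934, -0.357, 0.002], [-0.357, -0.934, -0.002], [0.002, 0.001, -1.0]]
force: [-2.7, -1.3, 18.1]
opening: 0.155
grasp_force: 30.0
```

Request:
{"api": "move_arm", "payload": {"increments": [{"xyz": [0, 0, 0.1], "roll": 0.025, "grip": 0}, {"xyz": [0, 0, 0], "roll": 0.025, "grip": 0}, {"xyz": [0, 0, 0], "roll": 0.025, "grip": 0}, {"xyz": [0, 0, 0.1], "roll": 0.025, "grip": 0}, {"xyz": [0, 0, 0], "roll": 0.025, "grip": 0}]}}

```text
time_s: 12.8
position: [0.496, -0.0341, 0.0561]
tcp_rot: [[0.882, -0.471, 0.001], [-0.471, -0.882, -0.002], [0.002, 0.001, -1.0]]
force: [-3.1, -0.7, 18.7]
opening: 0.158
grasp_force: 30.0
```

Request:
{"api": "move_arm", "payload": {"increments": [{"xyz": [0, 0, 0.1], "roll": 0.025, "grip": 0}, {"xyz": [0, 0, 0], "roll": 0.025, "grip": 0}, {"xyz": [0, 0, 0.1], "roll": 0.025, "grip": 0}, {"xyz": [0, 0, 0], "roll": 0.025, "grip": 0}, {"xyz": [0, 0, 0], "roll": 0.025, "grip": 0}]}}

```text
time_s: 13.22
position: [0.4959, -0.0343, 0.0559]
tcp_rot: [[0.817, -0.577, 0.001], [-0.577, -0.817, -0.002], [0.002, 0.001, -1.0]]
force: [-3.3, -2.4, 18.0]
opening: 0.162
grasp_force: 30.0
```

```bash
python3 chk.py; python3 - <<'E'
from h import *
st,M,K,im,d,C=look('wrist'); u,v=px(M,K,[.4955,-.0332,.047]); u,v=int(u),int(v); print(u,v)
u0=max(0,min(u-133,294)); v0=max(0,min(v-100,220)); print(u0,v0)
save('w6.png',cv2.resize(im[v0:v0+200,u0:u0+266],None,fx=3,fy=3))
E
```

```text
F [-3.28 -2.36 18.02] mom [-0.2   0.64  0.28] yaw -35.24
tin 380 [0.5139 0.0722]
deck ((512.81005859375, 40.48509979248047), (105.3131103515625, 40.050724029541016), 18.131872177124023)
tin top 0 [0. 0.]
275 255
142 155
```

View pics/w6.png

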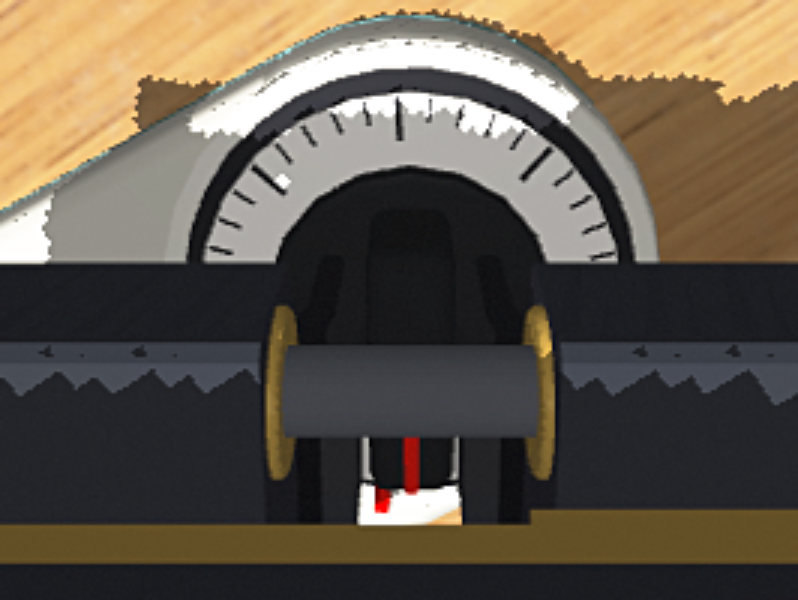

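The picture shows the pointer at (382,500), just left of the bar's red line at column 412, so about 0.12 rad remain.

Request:
{"api": "move_arm", "payload": {"increments": [{"xyz": [0, 0, 0.1], "roll": 0.025, "grip": 0}, {"xyz": [0, 0, 0], "roll": 0.025, "grip": 0}, {"xyz": [0, 0, 0.1], "roll": 0.025, "grip": 0}, {"xyz": [0, 0, 0], "roll": 0.025, "grip": 0}, {"xyz": [0, 0, 0], "roll": 0.015, "grip": 0}]}}

```text
time_s: 13.78
position: [0.4958, -0.0344, 0.0557]
tcp_rot: [[0.745, -0.667, 0.001], [-0.667, -0.745, -0.002], [0.002, 0.001, -1.0]]
force: [-3.4, -1.7, 17.7]
opening: 0.159
grasp_force: 30.0
```

Request:
{"api": "move_arm", "payload": {"increments": [{"xyz": [0, 0, 0], "roll": 0, "grip": 0}, {"xyz": [0, 0, 0], "roll": 0, "grip": 0}]}}

```text
time_s: 13.95
position: [0.4958, -0.0344, 0.0557]
tcp_rot: [[0.746, -0.666, 0.001], [-0.666, -0.746, -0.002], [0.002, 0.001, -1.0]]
force: [-3.3, -3.1, 18.9]
opening: 0.156
grasp_force: 30.0
```

```bash
python3 - <<'E'
from h import *
st,M,K,im,d,C=look('wrist'); print(np.round(st['force'],1),np.round(st['position'],4),np.degrees(np.arctan2(st['tcp_rot'][1][0],st['tcp_rot'][0][0])).round(2))
R=np.array(st['tcp_rot']);p=np.array(st['position'])
hsv=cv2.cvtColor(im,cv2.COLOR_RGB2HSV); red=((hsv[...,0]<8)|(hsv[...,0]>172))&(hsv[...,1]>140)&(hsv[...,2]>60)
n,l,s,c=cv2.connectedComponentsWithStats(red[290:345,220:330].astype(np.uint8))
for i in range(1,n):
    if s[i,4]>5:
        q=c[i]+[220,290]; print(s[i],q.round(1),((ray(M,K,q,.0465)-p)@R).round(4),((ray(M,K,q,.079)-p)@R).round(4))
save('w7.png',cv2.resize(im[270:345,220:330],None,fx=6,fy=6))
E
```

```text
[-3.3 -3.1 18.9] [ 0.4958 -0.0344  0.0557] -41.77
[ 55  11   7  25 143] [278.2 312.6] [-0.0374  0.0005  0.0091] [-0.0168  0.0005 -0.0233]
```

View pics/w7.png

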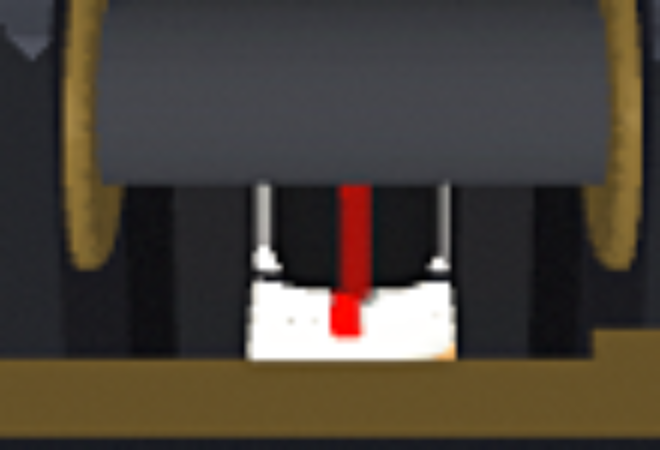

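The pointer is at x≈347 against the zero line at 355, so about 0.02 rad remains. I'll turn that, then open and retreat upward.

Request:
{"api": "move_arm", "payload": {"increments": [{"xyz": [0, 0, 0], "roll": 0.01, "grip": 0}, {"xyz": [0, 0, 0], "roll": 0.01, "grip": 0}, {"xyz": [0, 0, 0], "roll": 0, "grip": 0}, {"xyz": [0, 0, 0], "roll": 0, "grip": 0}]}}

```text
time_s: 14.33
position: [0.4958, -0.0344, 0.0557]
tcp_rot: [[0.732, -0.681, 0.001], [-0.681, -0.732, -0.002], [0.002, 0.001, -1.0]]
force: [-2.2, -2.5, 18.0]
opening: 0.16
grasp_force: 30.0
```

Request:
{"api": "move_arm", "payload": {"increments": [{"xyz": [0, 0, 0], "roll": 0, "grip": 25}, {"xyz": [0, 0, 0], "roll": 0, "grip": 40}, {"xyz": [0, 0, 0], "roll": 0, "grip": 50}, {"xyz": [0, 0, 0], "roll": 0, "grip": 50}]}}

```text
time_s: 14.67
position: [0.4953, -0.0334, 0.0533]
tcp_rot: [[0.73, -0.683, -0.001], [-0.683, -0.73, 0.0], [-0.001, 0.0, -1.0]]
force: [0.7, -0.1, 0.5]
opening: 0.375
grasp_force: 0.0
```

Request:
{"api": "move_arm", "payload": {"increments": [{"xyz": [0, 0, -10], "roll": 0, "grip": 50}, {"xyz": [0, 0, -30], "roll": 0, "grip": 50}, {"xyz": [0, 0, -40], "roll": 0, "grip": 50}, {"xyz": [0, 0, -40], "roll": 0, "grip": 50}, {"xyz": [-15, 0, -10], "roll": 0, "grip": 50}]}}

```text
time_s: 15.08
position: [0.4906, -0.0256, 0.1898]
tcp_rot: [[0.73, -0.684, 0.014], [-0.684, -0.73, -0.005], [0.014, -0.006, -1.0]]
force: [1.8, 0.4, -0.6]
opening: 0.499
grasp_force: 0.0
```

Request:
{"api": "move_arm", "payload": {"increments": [{"xyz": [-15, 0, 0], "roll": 0, "grip": 50}, {"xyz": [0, 0, 0], "roll": 0, "grip": 50}, {"xyz": [0, 0, 0], "roll": 0, "grip": 50}, {"xyz": [0, 0, 0], "roll": 0, "grip": 50}]}}

```text
time_s: 15.42
position: [0.4741, -0.0133, 0.1836]
tcp_rot: [[0.73, -0.683, 0.0], [-0.683, -0.73, -0.0], [0.0, 0.0, -1.0]]
force: [-0.0, -0.5, -0.2]
opening: 0.498
grasp_force: 0.0
```

```bash
python3 meas.py w8.png
```

```text
tcp [ 0.4741 -0.0133  0.1836] [0.73, -0.683, 0.0]
tin rim 600 [0.50983671 0.06584307 0.08648372] (array([0.50588249, 0.07520482]), np.float64(0.02776617586755424)) 0.08989955721891135
pan 2017 [0.47941423 0.03962582 0.05360211] [0.54316794 0.09772512 0.0679403 ]
knob bar [ 0.49152305 -0.03361531  0.28011186] 0.30588177722965953 ((485.4991149902344, -26.40319061279297), (170.19847106933594, 66.65015411376953), 37.91272735595703)
skirt [ 0.49264522 -0.03305991  0.05221369] [0.05789803 0.05606043 0.00642667] ((489.95941162109375, -28.543136596679688), 34.431968688964844)
red 100 [279.2 198.3] [ 0.4783 -0.0191  0.0658] r 0.0041 0.0435 ang cw from -x 33.8
crop 195 111
```

View pics/w8.png

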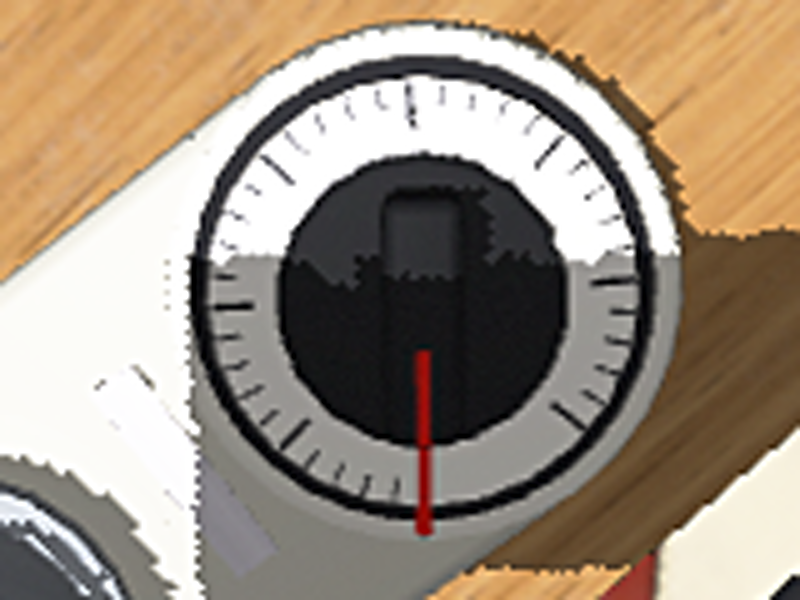

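The crop shows the zero line and pointer as one straight red line (column 424, rows 350–535). The tin is still centred in the pan, and the gripper is clear. I'm handing in.

```bash
python3 -c "
from rig import bot
print(bot.hand_in())"
```

```text
the job is handed in; nothing more can be done
None
```

The tin stands upright in the pan, the zero line meets the pointer in the last picture, the scale moved by no more than about 1–2 mm, and the job is handed in; the result was not reported back.

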